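Slide the battery cover onto the data logger until it clips in, and keep pushing

ROBOT

A 6-joint arm with a two-finger parallel gripper is mounted at the origin on a cart in front of the work surface, level with it; the furniture and walls round the work are solid. World frame = base frame: x ahead of the robot, y to its left, z up, the work surface at z = 0. Lengths are in m, angles in rad, forces in N, time in s.
With the tool pointing down it reaches from about 0.35 to 0.775 m from the base axis. Payload 5.5 kg.
Tool frame: the origin (TCP) lies at the very end of the fingers, on their centre line; the grasp point (between the pads) lies 19 mm behind it (ctrl.grasp_offset is the distance from the TCP to the grasp point, in m); z points along the fingers, y is the line along which they close (so a half turn about z gives the same grasp; the last joint's range is limited). The gripper opens to 85 mm and grips with 20 to 120 N. Pads are 22 mm wide; open, the fingers measure 114 mm over their backs; the gripper's body (76 mm by 85 mm) begins 54 mm behind the grasp point. The pads swing forward as they close: fully open they stand 13 mm farther back than shut.
Start: joints at [1.013, 0.313, 0.046, 1.304, 0, 1.431], TCP at [0.233, 0.526, 0.231] pointing down, gripper open.
Joint ranges: [-2.76, 2.76], [-0.86, 1.69], [-1.03, 1.26], [-2.2, 2.34], [-1.47, 1.5], [-3.14, 3.14]. Speed limits (rad/s): [2.57, 2.57, 3.14, 3.14, 3.14, 3.14].

INTERFACE

Orientations are given as a unit quaternion [w, x, y, z].
In Python, from cell import ctrl gives the robot as it stands. Calls block until the motion is done:
- ctrl.goto(position, orientation): joint-space move of the TCP to a pose.
- ctrl.movel(position, rate=0.15, attitude=None, threshold=None): straight line of the TCP; attitude=None keeps the orientation; rate is the mean speed in m/s. With threshold (N) it stops when the force on the tool has changed by that much, and returns True; else False.
- ctrl.goto_joints(angles): joint-space move.
- ctrl.command_gripper(opening, f_grip=None): opening from 0.0 (shut) to 1.0 (fully open); f_grip is the grip in N (None keeps the last); returns when the fingers have stopped.
- ctrl.pause(seconds).
- ctrl.solve_ik(position, orientation): joint angles nearest the present ones, or None.
- ctrl.grab_frame(name): name is "scene" or "side" or "wrist"; returns a dict with "pixels" (420x560x3 uint8, red, green, blue), "K" (3x3 intrinsics, pixels), "cam_to_world" (4x4, takes a point from camera to world coordinates). Camera axes: x right, y up, looking along -z (the intrinsics and any distortion apply to the point x, -y, -z); pixel columns grow to the right and rows downward; lengths in m; the calibration is good to about 2 mm. The wrist camera is an equidistant fisheye: a pixel r from the principal point sees the ray r / f radians off the axis. A picture is of the moment at which its call begins. There is no depth.
A pose or a line that the arm cannot do raises ctrl.IKError and nothing moves.
- ctrl.finish_job(): hands the job in; it is judged then, once.
Readings, each from a call of its own:
- ctrl.get_clock(): time.
- ctrl.get_qpos(): joint angles.
- ctrl.get_joint_velocities(): joint speeds.
- ctrl.get_joint_torque(): joint torques, N m.
- ctrl.get_tool_pos(): TCP position.
- ctrl.get_tcp_rot(): TCP orientation.
- ctrl.get_wrist_force(): force on the tool from outside, world axes, zero at the start.
- ctrl.get_wrist_torque(): the same for the moment, N m.
- ctrl.get_gripper_width(): opening from 0.0 (shut) to 1.0 (fully open).
- ctrl.get_grip_force(): force on a finger pad.
Only numpy, scipy, OpenCV 4.12 (cv2) and the standard library are available. Lean on these libraries where they do the work, as an engineer would, in place of code of your own. Each camera call takes 0.05 s, during which the arm holds its last target. There are 200 camera calls.

TASK

Fit the loose blue battery cover to the grey data logger: lay it flat in the logger's open channel with the finger rib at the end away from the white console, slide it under the console past the orange sprung clip until the clip snaps down behind the ridge and the cover is fully home. Finish while still holding the cover firmly pushed against its end stop (about 10 N, do not let go), and leave the small white coverslip box, the beaker and the dropper bottle where they stand.

Things in the scene. Friction and masses are not known exactly. Their poses are not given: they have to be found in the camera images.
- logger: Grey data logger, fixed, 205 x 110 mm. Origin on the desk; x = the way the cover slides home, towards the console; y left, z up; spans x -110..+95 mm. Solid deck 20 mm above the desk (its bay with two cells is solid to touch) with a channel along x, 87 mm wide, side walls 11 mm above the deck, open at the top and the -x end.
- home (a point): Where the cover's origin lies when fully home: on the deck at x +10, y 0, z +20 mm of the logger; axes as the logger's. The logger's white console bridges the channel at x +47..+95 mm of the logger: underside 10 mm above the deck, top 58 mm above the desk.
- stop: Rubber end stop in the channel under the console, fixed, hidden; its face is at x +70 mm of the logger. Origin at x +82, y 0, z +20 mm of the logger.
- latch (a joint): Orange sprung clip, a tongue 24 mm wide from the console's face towards -x over the channel's middle; rounded nose at x +15 mm of the logger, 5 mm above the deck. Value: rad, 0 at rest, grows as the nose lifts; the ridge lifts it to about 0.10 between 17 and 5 mm before home. A push of 10 to 18 N takes it past, then it springs down and the force drops.
- cover: Loose blue cover, plate 120 x 80 x 4 mm, about 120 g, lying flat. Origin: centre of its underside; +x is pushed in first. Finger rib on top at x -42 mm: 12 mm thick along x, 50 mm along y, top 26 mm above the underside; pinch it along x from above. Wedge ridge at x +12..+23 mm, 8.5 mm above the underside, ramp towards +x. With its origin 75 mm short of home it lies clear of clip and console.
- coverslip_box: Small white box with a green band, 36 x 48 x 19 mm, on the desk; a bystander. Origin: centre of its underside.
- beaker: Clear beaker, 53 mm wide, 63 mm high; a bystander. Origin: centre of its underside.
- oil_bottle: Brown dropper bottle with a black cap, 27 mm wide, 85 mm high; a bystander. Origin: centre of its underside.

How it is judged:
On the way:
1. the cover's ridge lifts the sprung clip as the cover slides under it (value of joint latch above 0.06 rad and x of cover in the frame of home below -0.001 m), for 0.02 s.
At the end, for the whole second after the job is handed in: The cover lies flat in the channel, fully home (within 2.5 mm along x, 5 mm across, 3 mm in height, 0.08 rad in direction), the clip is back down (below 0.035 rad), and the fingers still push the cover against the end stop with more than 3 N (x of cover in the frame of home above -0.0025 m and y of cover in the frame of home between -0.005 and 0.005 m and z of cover in the frame of home below 0.003 m and angle between the x axis of cover and the x axis of logger, either way round below 0.08 rad and value of joint latch below 0.035 rad and contact force between cover and stop above 3 N and contact force between the fingers and cover above 3 N); the arm keeps its last pose, push and grip.
It fails at once if the coverslip box is moved by more than 3 cm (distance of coverslip_box from where it was at the start of the episode above 0.03 m).
It fails at once if the beaker is moved by more than 3 cm (distance of beaker from where it was at the start of the episode above 0.03 m).
It fails at once if the dropper bottle is moved by more than 3 cm (distance of oil_bottle from where it was at the start of the episode above 0.03 m).
It also fails if it takes over 51 s, if anything falls off the work surface, if the arm or the gripper's body presses on something with over 40 N, if the wrist force passes 120 N, or if a joint passes its speed limit or range.

## Working session

There is one attempt and no reset: what is moved stays moved. The work goes in short steps, each a Python script; the robot and the scene stay as the last script left them, time stands still between calls to the robot, and variables do not carry over. Pictures are saved under pics/ and viewed, at most 10 in all, crops included, and the job is handed in when it is done.

```bash
mkdir -p pics; ls
python3 - <<'E'
from cell import ctrl
import cv2,pickle
d={}
for n in("scene","side","wrist"):
    f=ctrl.grab_frame(n); d[n]=f; cv2.imwrite(f"pics/{n}0.png",f["pixels"][:,:,::-1]); print(n,f["K"],f["cam_to_world"].round(4))
pickle.dump(d,open("f0.pkl","wb")); print(ctrl.get_clock(),ctrl.get_tcp_rot(),ctrl.get_wrist_force())
E
```

```text
cell.py
pics
scene [[460.23197642   0.         281.19869159]
 [  0.         460.23197642 214.24869208]
 [  0.           0.           1.        ]] [[ 0.8007  0.3701 -0.4711  0.0622]
 [-0.599   0.5052 -0.6213 -0.6912]
 [ 0.0081  0.7796  0.6262  0.7325]
 [ 0.      0.      0.      1.    ]]
side [[461.85450432   0.         272.76633997]
 [  0.         461.85450432 206.43549295]
 [  0.           0.           1.        ]] [[-8.647e-01  1.729e-01 -4.717e-01  5.430e-02]
 [-5.024e-01 -2.966e-01  8.122e-01  8.792e-01]
 [ 6.000e-04  9.392e-01  3.433e-01  4.231e-01]
 [ 0.000e+00  0.000e+00  0.000e+00  1.000e+00]]
wrist [[325.1922621    0.         280.95915319]
 [  0.         325.1922621  211.4144958 ]
 [  0.           0.           1.        ]] [[ 0.4052 -0.8769 -0.2587  0.1665]
 [ 0.9142  0.3876  0.1182  0.5553]
 [-0.0034 -0.2844  0.9587  0.3748]
 [ 0.      0.      0.      1.    ]]
0.15 [-2.46998455e-04  2.07368080e-01  9.78262739e-01 -6.57180982e-04] [ 0.34207704 -0.33586229  0.60407175]
```

View pics/scene0.png

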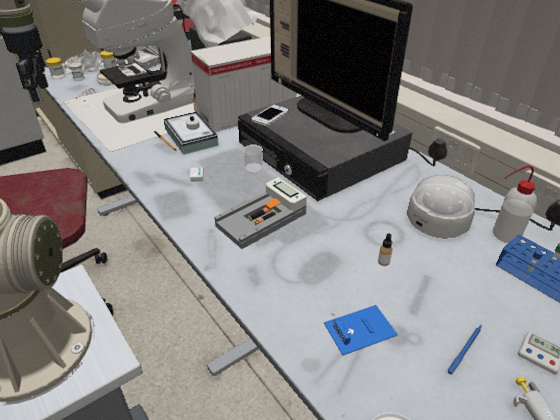

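View pics/side0.png

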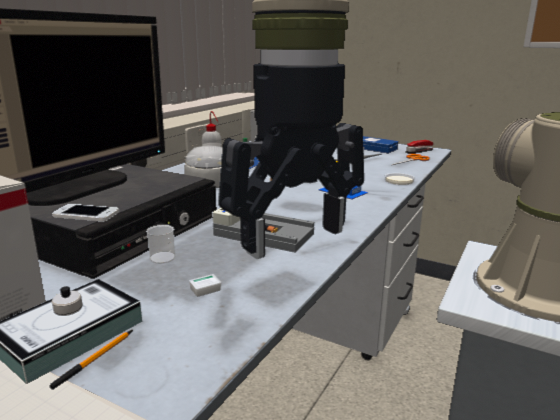

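View pics/wrist0.png

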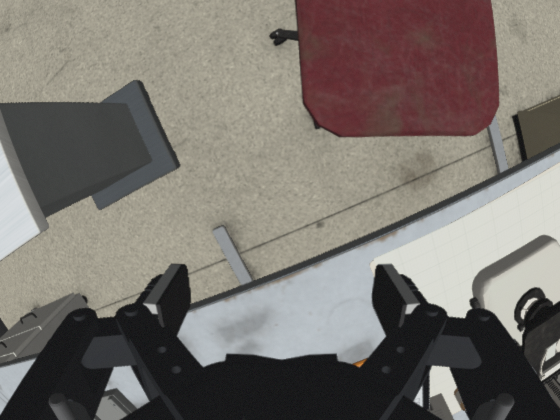

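The scene view shows the logger around (262,213) with its console at (287,190), the cover around (360,330), the bottle at (385,250), the box at (197,173) and the beaker at (254,157). The side view confirms the layout. The wrist view only shows floor and the desk edge.

```bash
cat > h.py <<'E'
import numpy as np
def ray(f,uv):
    K,T=f["K"],f["cam_to_world"]; uv=np.atleast_2d(uv).astype(float)
    x=(uv[:,0]-K[0,2])/K[0,0]; y=(uv[:,1]-K[1,2])/K[1,1]
    return T[:3,3], np.c_[x,-y,-np.ones(len(x))]@T[:3,:3].T
def onz(f,uv,z):
    o,d=ray(f,uv); return o+d*((z-o[2])/d[:,2])[:,None]
E
python3 - <<'E'
import pickle,cv2,numpy as np
from h import *
d=pickle.load(open("f0.pkl","rb")); f=d["scene"]; im=f["pixels"]
a=cv2.resize(im[170:260,205:315],None,fx=5,fy=5,interpolation=cv2.INTER_CUBIC)
b=cv2.resize(im[295:360,315:405],None,fx=5,fy=5,interpolation=cv2.INTER_CUBIC)
c=np.zeros((775,550,3),np.uint8); c[:450]=a; c[450:,:450]=b
c=cv2.copyMakeBorder(a,0,0,0,0,0); cv2.imwrite("pics/a.png",a[:,:,::-1]); cv2.imwrite("pics/b.png",b[:,:,::-1])
hsv=cv2.cvtColor(im,cv2.COLOR_RGB2HSV)
m=cv2.inRange(hsv,(100,120,60),(125,255,255)); m[:290]=0; m[:,410:]=0
n,l,s,ce=cv2.connectedComponentsWithStats(m); i=1+s[1:,4].argmax(); print(s[i])
ct=max(cv2.findContours((l==i).astype(np.uint8),0,1)[0],key=cv2.contourArea)
h=cv2.convexHull(ct); q=cv2.approxPolyDP(h,4,True)[:,0]; print(q,onz(f,q,.004).round(4))
w=onz(f,ct[:,0],.004)[:,:2]*1000; print(cv2.minAreaRect(w.astype(np.float32)))
E
```

```text
[ 324  305   73   50 1984]
[[375 305]
 [396 335]
 [342 354]
 [324 322]] [[ 0.5877 -0.3172  0.004 ]
 [ 0.5666 -0.3929  0.004 ]
 [ 0.4549 -0.3626  0.004 ]
 [ 0.476  -0.2879  0.004 ]]
((521.9124755859375, -340.59576416015625), (79.46687316894531, 119.1070327758789), 75.68299865722656)
```

View pics/a.png

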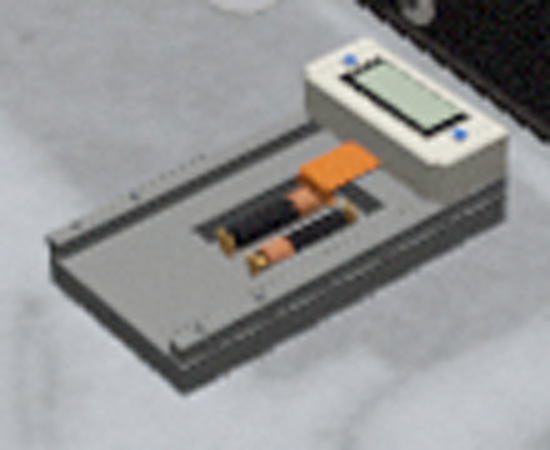

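View pics/b.png

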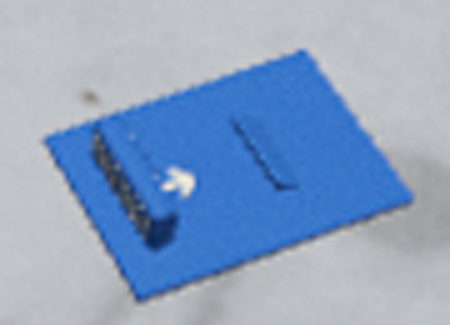

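The logger crop shows the -x,-y bottom corner at crop (183,393), the +x,-y bottom corner at (505,215) and the console top at (310,75), (435,160), (505,128) and (365,40). The cover crop shows the rib at the lower-left (world -x) end, so the cover yaw is about -14.3°.

Run:
```python
import pickle,cv2,numpy as np
from h import *
from scipy.optimize import least_squares
d=pickle.load(open("f0.pkl","rb")); f=d["scene"]
P=[(183,393,-110,-55,0),(505,215,95,-55,0),(48,240,-110,55,31),(186,358,-110,-55,31),(55,283,-110,55,0)]
P=np.array(P,float); uv=(P[:,:2]+.5)/5-.5+[205,170]
w=np.vstack([onz(f,uv[i],P[i,4]/1000) for i in range(len(P))])
def res(p):
    c,s=np.cos(p[2]),np.sin(p[2]); l=P[:,2:4]/1000
    return ((l@np.array([[c,s],[-s,c]])+p[:2]-w[:,:2])*1000).ravel()
r=least_squares(res,[.5,.1,.3]); print(r.x,np.degrees(r.x[2]),r.fun.reshape(-1,2).round(1)); 
np.save("logger0.npy",r.x)
from cell import ctrl
# over the logger, look with the wrist camera, side camera
from scipy.spatial.transform import Rotation as R
def quat(yaw): # tool z down, tool y along (cos yaw, sin yaw)
    y=np.array([np.cos(yaw),np.sin(yaw),0]); z=np.array([0,0,-1.]); x=np.cross(y,z)
    q=R.from_matrix(np.c_[x,y,z]).as_quat(); return q[[3,0,1,2]]
print(R.from_quat(ctrl.get_tcp_rot()[[1,2,3,0]] if hasattr(ctrl.get_tcp_rot(),'shape') else np.array(ctrl.get_tcp_rot())[[1,2,3,0]]).as_matrix().round(3))
a=np.radians(-14.3)
for k in(0,np.pi):
  for yaw,pos in((a+k,[.4813,-.3302,.1]),(r.x[2]+k,[r.x[0]-.1*np.cos(r.x[2]),r.x[1]-.1*np.sin(r.x[2]),.12])):
    print(k,ctrl.solve_ik(pos,quat(yaw)))
```

```text
[0.56712544 0.04872735 0.09415472] 5.394668133378822 [[ 0.  -6. ]
 [-0.8 -1.2]
 [ 0.3  3.3]
 [ 3.2  4.1]
 [-2.7 -0.2]]
[[-0.914  0.406 -0.001]
 [ 0.406  0.914 -0.001]
 [ 0.    -0.001 -1.   ]]
0 [-0.73880224  0.39932754 -0.1601212   1.01134759  0.          1.08157617]
0 [-0.08742348  0.17785161 -0.4153612   0.97758352  0.          1.38921813]
3.141592653589793 [-0.73880224  0.39932754 -0.1601212   1.01134759  0.         -2.06001648]
3.141592653589793 [-0.08742348  0.17785161 -0.4153612   0.97758352  0.         -1.75237452]
```

```bash
cat >> h.py <<'E'
import cv2
from scipy.spatial.transform import Rotation as R
def quat(yaw):  # tool down, fingers closing along yaw
    y=np.array([np.cos(yaw),np.sin(yaw),0]); z=np.array([0,0,-1.])
    return R.from_matrix(np.c_[np.cross(y,z),y,z]).as_quat()[[3,0,1,2]]
def wonz(f,uv,z):
    n=cv2.fisheye.undistortPoints(np.float64(uv).reshape(-1,1,2),f["K"],np.zeros(4))[:,0]
    T=f["cam_to_world"]; d=np.c_[n[:,0],-n[:,1],-np.ones(len(n))]@T[:3,:3].T; o=T[:3,3]
    return o+d*((z-o[2])/d[:,2])[:,None]
E
python3 - <<'E'
import pickle
from h import *
from cell import ctrl
d={}
ctrl.goto([.54,-.06,.24],quat(.094)); ctrl.pause(.3)
d["w1"]=ctrl.grab_frame("wrist")
ctrl.goto([.50,-.42,.24],quat(-.25)); ctrl.pause(.3)
for n,k in(("w2","wrist"),("side2","side"),("scene2","scene")): d[n]=ctrl.grab_frame(k)
pickle.dump(d,open("f1.pkl","wb")); print(ctrl.get_clock())
c=np.hstack([cv2.resize(d[n]["pixels"][:300],(400,214)) for n in("w1","w2")])
s=np.hstack([cv2.resize(d["side2"]["pixels"][195:275,190:350],(800,400))])
cv2.imwrite("pics/c.png",np.vstack([c,s])[:600,:,::-1])
E
```

```text
4.6583
```

View pics/c.png

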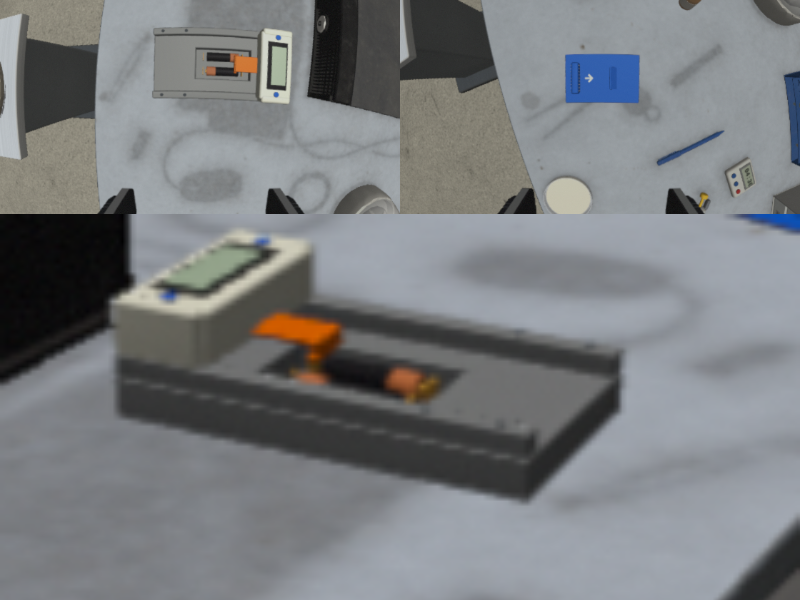

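The wrist view w1 shows the logger at about x 215–410, y 39–145 in full pixels, with the console on the right. In w2 the cover rectangle is at about x 230–335, y 75–142. I'll take a closer crop of w1 and fit the masks.

Run:
```python
import pickle
from h import *
d=pickle.load(open("f1.pkl","rb"))
f=d["w2"]; m=cv2.inRange(cv2.cvtColor(f["pixels"],cv2.COLOR_RGB2HSV),(100,120,60),(125,255,255)); m[:,345:]=0;m[160:]=0
ct=max(cv2.findContours(m,0,1)[0],key=cv2.contourArea)[:,0]
print("cover",cv2.minAreaRect(np.float32(wonz(f,ct,.004)[:,:2]*1000)))
f=d["w1"]; im=f["pixels"]; hs=cv2.cvtColor(im,cv2.COLOR_RGB2HSV)
m=cv2.inRange(hs,(3,170,120),(20,255,255)); m[:,:330]=0; m[:,375:]=0; m[140:]=0;m[:60]=0
ct=max(cv2.findContours(m,0,1)[0],key=cv2.contourArea)[:,0]; r=cv2.boundingRect(ct); print("clip px",r)
print("clip",cv2.minAreaRect(np.float32(wonz(f,ct,.032)[:,:2]*1000)))
cv2.imwrite("pics/d.png",cv2.resize(im[25:155,205:420],None,fx=3.7,fy=3.7,interpolation=cv2.INTER_CUBIC)[:,:,::-1])
```

```text
cover ((522.424560546875, -339.9681701660156), (79.39704895019531, 119.33285522460938), 75.66170501708984)
clip px (330, 77, 30, 25)
clip ((597.5535888671875, 51.09806442260742), (32.01729202270508, 26.401540756225586), 5.931156158447266)
```

View pics/d.png

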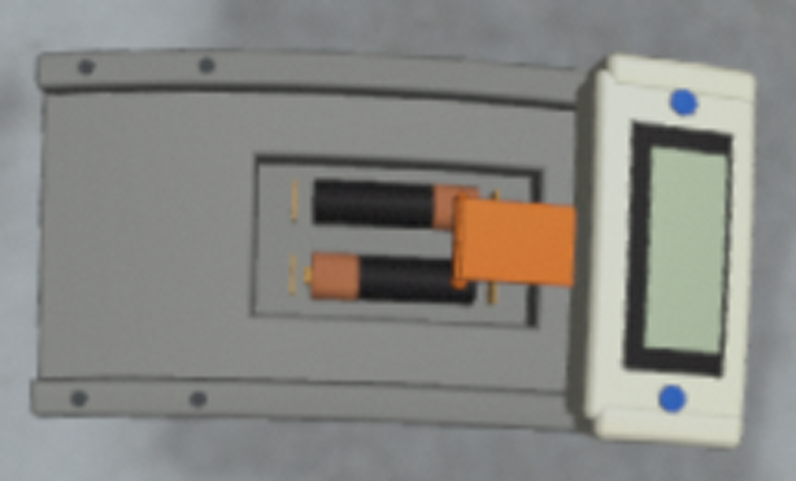

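The crop shows the wall top edges (+y outer (60,53)–(560,70), inner (60,90)–(560,105); -y inner (60,380)–(550,392), outer (60,414)–(550,427)). The deck end is at x≈40, and the console dots are at (683,102) and (672,399).

Run:
```python
import pickle
from h import *
from scipy.optimize import least_squares
f=pickle.load(open("f1.pkl","rb"))["w1"]; N=np.nan
P=np.array([(60,53,N,55,31),(300,50,N,55,31),(560,70,N,55,31),(60,90,N,43.5,31),(560,105,N,43.5,31),(60,380,N,-43.5,31),(300,382,N,-43.5,31),(550,392,N,-43.5,31),
(60,414,N,-55,31),(550,427,N,-55,31),(43,110,-110,N,20),(41,240,-110,N,20),(38,365,-110,N,20),(38,70,-110,N,31),(32,396,-110,N,31)],float)
w=np.vstack([wonz(f,(p[:2]+.5)/3.7-.5+[205,25],p[4]/1000) for p in P])[:,:2]
print("dots mid",wonz(f,(np.array([[683,102],[672,399]])+.5)/3.7-.5+[205,25],.058).round(4))
def res(p,full=0):
    c,s=np.cos(p[2]),np.sin(p[2]); l=(w-p[:2])@np.array([[c,-s],[s,c]])*1000
    e=l-P[:,2:4]; return e if full else e[~np.isnan(e)]
r=least_squares(res,[.567,.049,.09],x_scale=[.01,.01,.1]); print(r.x,np.degrees(r.x[2])); print(res(r.x,1).round(1))
c,s=np.cos(r.x[2]),np.sin(r.x[2]); print((wonz(f,(np.array([[683,102],[672,399]])+.5)/3.7-.5+[205,25],.058)[:,:2].mean(0)-r.x[:2])@np.array([[c,-s],[s,c]])*1000)
print((np.array([.5975,.0511])-r.x[:2])@np.array([[c,-s],[s,c]])*1000)
np.save("logger.npy",r.x)
```

```text
dots mid [[0.6355 0.0953 0.058 ]
 [0.6415 0.0108 0.058 ]]
[0.56646767 0.04782156 0.07067818] 4.049561284125007
[[ nan -0.2]
 [ nan  0.3]
 [ nan -0.7]
 [ nan -0.3]
 [ nan -0.2]
 [ nan -0.5]
 [ nan -0.4]
 [ nan -0. ]
 [ nan  0.9]
 [ nan  1. ]
 [-0.1  nan]
 [ 0.2  nan]
 [-0.3  nan]
 [ 0.2  nan]
 [ 0.1  nan]]
[72.23390211  0.16914277]
[31.18637727  1.07876784]
```

Run:
```python
import pickle
from h import *
from cell import ctrl
a=np.radians(-14.3); u=np.array([np.cos(a),np.sin(a)]); p=np.array([.5222,-.3403])-.042*u
q=quat(a)
ctrl.goto([*p,.09],q); ctrl.command_gripper(.6,60)
print("contact",ctrl.movel([*p,.007],rate=.06,threshold=6),ctrl.get_tool_pos(),ctrl.get_wrist_force())
ctrl.command_gripper(0,80); print(ctrl.get_gripper_width(),ctrl.get_grip_force(),ctrl.get_tool_pos(),ctrl.get_wrist_force())
ctrl.movel([*p,.17],rate=.12)
L=np.load("logger.npy"); v=np.array([np.cos(L[2]),np.sin(L[2])]); t=L[:2]+v*(.010-.082-.042)
ctrl.goto([*t,.17],quat(L[2])); print(ctrl.get_tool_pos(),ctrl.get_gripper_width(),ctrl.get_clock(),ctrl.get_wrist_force())
ctrl.movel([*t,.055],rate=.1); ctrl.pause(.3); print(ctrl.get_wrist_force())
d={n:ctrl.grab_frame(n) for n in("scene","side","wrist")}; pickle.dump(d,open("f2.pkl","wb"))
cv2.imwrite("pics/e.png",np.vstack([cv2.resize(d["scene"]["pixels"][150:270,180:330],(450,360)),cv2.resize(d["side"]["pixels"][150:270,190:390],(450,270))])[:600,:,::-1])
```

```text
contact False [ 0.4817712  -0.33016412  0.00745466] [-0.11305177  0.53905643 -0.5867549 ]
0.12052641267855282 79.97763633728027 [ 0.48169536 -0.33011356  0.00746657] [-0.35195604  0.76235737  4.19171865]
[0.45340699 0.03907371 0.17008463] 0.1199620866063181 10.6917 [-0.13635939 -0.72489498 -1.17543665]
[-0.14601735 -0.7131406  -1.62712883]
```

View pics/e.png

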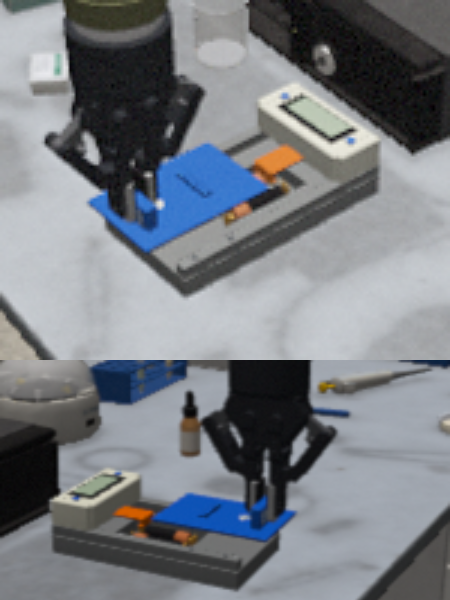

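The cover is held flat and level above the channel, with the rib at the end away from the console. I'll check its lateral alignment, then lower it.

Run:
```python
import pickle
from h import *
from cell import ctrl
f=pickle.load(open("f2.pkl","rb"))["scene"]; L=np.load("logger.npy"); c,s=np.cos(L[2]),np.sin(L[2]); v=np.array([c,s])
m=cv2.inRange(cv2.cvtColor(f["pixels"],cv2.COLOR_RGB2HSV),(100,120,50),(125,255,255)); m[280:]=0;m[:180]=0;m[:,:200]=0;m[:,300:]=0
ct=max(cv2.findContours(m,0,1)[0],key=cv2.contourArea)[:,0]
r=cv2.minAreaRect(np.float32(onz(f,ct,.0515)[:,:2]*1000)); print(r,((np.array(r[0])/1000-L[:2])@np.array([[c,-s],[s,c]]))*1000)
p=ctrl.get_tool_pos()
print(ctrl.movel([p[0],p[1],.022],rate=.025,threshold=5),ctrl.get_tool_pos(),ctrl.get_wrist_force(),ctrl.get_clock())
```

```text
((494.5391845703125, 44.00517654418945), (122.65841674804688, 82.83533477783203), 2.7218527793884277) [-72.01841153   1.27268342]
True [0.45260374 0.03980674 0.0274338 ] [-1.93445644 -0.70156977  5.22992219] 13.45
```

```bash
cat > push.py <<'E'
from h import *
from cell import ctrl
L=np.load("logger.npy"); v=np.array([np.cos(L[2]),np.sin(L[2])]); n=np.array([-v[1],v[0]])
home=L[:2]+v*(.010-.042)
def state():
    F=np.array(ctrl.get_wrist_force()); p=np.array(ctrl.get_tool_pos()); e=p[:2]-home
    return (e@v*1000, e@n*1000, p[2]*1000, F[:2]@v, F[:2]@n, F[2])
def to(x,z,rate,thr=None):
    h=ctrl.movel([*(home+v*x/1000),z],rate=rate,threshold=thr); S=state()
    print(x,h,np.round(S,1),round(ctrl.get_clock(),2)); return S
E
python3 - <<'E'
from push import *
z=.0273
if to(-50,z,.05,10)[0]>-52 and to(-24,z,.04,10)[0]>-26:
    for x in np.arange(-22,-1.9,1.0):
        S=to(x,z,.03)
        if -S[3]>28 or abs(S[4])>15: break
E
```

```text
-50 False [-49.2  -0.1  27.5   1.9  -0.4   3.3] 14.26
-24 False [-24.5   0.1  27.5  -1.1  -0.4   5.8] 15.06
-22.0 False [-22.8   0.1  27.5  -1.7  -0.8   5.4] 15.31
-21.0 False [-22.    0.1  27.5  -2.3  -0.3   5.9] 15.56
-20.0 False [-21.1   0.1  27.5  -3.3  -0.4   6.5] 15.81
-19.0 False [-20.1   0.1  27.4  -2.6   1.1   6.9] 16.06
-18.0 False [-19.1   0.1  27.5  -2.7  -0.2   6.6] 16.31
-17.0 False [-18.1   0.1  27.5  -2.4  -0.9   6.9] 16.56
-16.0 False [-17.1   0.1  27.4  -2.5  -0.1   7.7] 16.81
-15.0 False [-16.2   0.1  27.4  -3.    0.3   6.8] 17.06
-14.0 False [-16.    0.1  27.4  -4.8  -1.1   9. ] 17.31
-13.0 False [-15.7   0.2  27.5  -7.6  -0.9  10.6] 17.56
-12.0 False [-15.1   0.2  27.4  -7.8  -0.9  12.5] 17.81
-11.0 False [-14.4   0.2  27.4  -9.3  -0.7  12.5] 18.06
-10.0 False [-13.7   0.3  27.4  -9.   -1.1  13.6] 18.31
-9.0 False [-12.9   0.3  27.4  -9.5  -1.   15.1] 18.56
-8.0 False [-12.2   0.3  27.4 -11.3  -1.1  15.4] 18.81
-7.0 False [-11.4   0.3  27.4 -11.3  -1.2  16.5] 19.06
-6.0 False [-10.7   0.3  27.4 -12.7  -0.6  15.9] 19.31
-5.0 False [ -9.9   0.3  27.4 -13.5  -0.5  17.4] 19.56
-4.0 False [ -8.9   0.4  27.4 -12.6   0.1  16.3] 19.81
-3.0 False [-6.4  0.3 27.4 -8.3  0.3 12.5] 20.06
-2.0 False [-3.3  0.2 27.5 -3.2  1.4  6.2] 20.31
```

Run:
```python
from push import *
import pickle
for x in np.arange(-1,9,.5):
    S=to(x,.0273,.03)
    if -S[3]>14: break
ctrl.pause(.5); print(np.round(state(),1),ctrl.get_gripper_width(),ctrl.get_grip_force())
d={n:ctrl.grab_frame(n) for n in("scene","side")}
cv2.imwrite("pics/g.png",np.vstack([cv2.resize(d["scene"]["pixels"][140:260,190:340],(450,360)),cv2.resize(d["side"]["pixels"][180:270,200:350],(400,240)) if 0 else cv2.resize(d["side"]["pixels"][190:280,200:368],(450,240))])[:,:,::-1])
```

```text
-1.0 False [-2.1  0.1 27.5 -2.9  0.2  6.9] 20.56
-0.5 False [-1.7  0.2 27.5 -2.1 -0.5  6.2] 20.81
0.0 False [-1.2  0.1 27.5 -2.4  0.2  6.7] 21.06
0.5 False [-0.7  0.1 27.5 -2.8  0.4  6.2] 21.31
1.0 False [-0.2  0.1 27.5 -2.3  0.4  6.7] 21.56
1.5 False [ 0.3  0.1 27.5 -2.2  0.6  7. ] 21.81
2.0 False [ 0.3  0.1 27.5 -3.7  0.6  9.2] 22.06
2.5 False [ 0.3  0.1 27.5 -5.9  0.5  9.9] 22.31
3.0 False [ 0.4  0.1 27.5 -6.6 -0.4 10.9] 22.56
3.5 False [ 0.3  0.2 27.4 -8.1 -0.  11.7] 22.81
4.0 False [ 0.3  0.2 27.4 -9.5 -1.5 12.7] 23.06
4.5 False [  0.3   0.2  27.4 -10.   -0.1  13.5] 23.31
5.0 False [  0.3   0.2  27.4 -11.7  -0.2  15.4] 23.56
5.5 False [  0.4   0.2  27.4 -13.3  -1.2  17.3] 23.81
6.0 False [  0.4   0.2  27.4 -14.3  -1.1  18.1] 24.06
[  0.4   0.2  27.4 -14.1  -0.9  19. ] 0.11808623343905067 82.17484831809998
```

View pics/g.png

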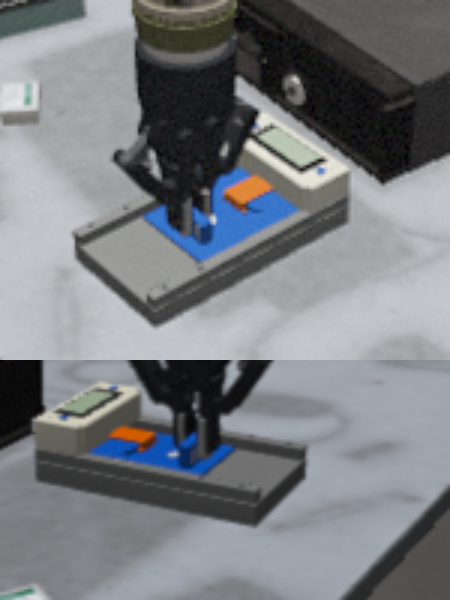

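The cover is flat and fully home, the clip is down behind the ridge, and it is pushed against the stop with about 11 N net of friction.

```bash
python3 -c "
from cell import ctrl
print(ctrl.finish_job())"
```

```text
the job is handed in; nothing more can be done
None
```

The cover is fully home with the clip snapped down behind its ridge, still gripped and pushed against the end stop with about 11 N; the box, beaker and bottle were never touched as far as I could see, and I handed the job in at about 25 s (no verdict was returned).

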